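# Close the last open port of a vacuum manifold with a push-fit plug

## Task

Close the one open port of the vacuum manifold so that the pump can be started: take the narrow black-headed plug out of its holder block, push it straight down into the open push-fit fitting until it locks fully home, with its shoulder down on the fitting's mouth, and let go. Leave the wide plug where it is in its own holder.

Things in the scene. Friction and masses are not known exactly. Their poses are not given: they have to be found in the camera images.
- narrow_plug_center (a point): The narrow plug's centre, half-way up its axis (80 mm tall, 70 g, z up). Black grip 24 mm in diameter, from 40 mm above this point to 2 mm below; below it a 48 mm shoulder 6 mm thick, underside 8 mm below this point; then a steel stem 19 mm wide, 32 mm long, tapered nose. Starts upright, hanging by the shoulder in a grey 70 mm block 36 mm high, stem in its hole: lift 35 mm to clear it.
- port_mouth (a point): Centre of the upper rim of the one open fitting, 76 mm above the worktop, z up; fixed. Upright aluminium socket 50 mm wide, 36 mm high; slippery funnel mouth 40 mm wide narrows in 9 mm to a 26 mm bore. Sprung teeth inside hold the plug up at first; pressing past them takes 6 to 10 N, then they snap into its groove and the shoulder stops dead on the rim. Home: plug centre 8 mm above this point.
- manifold: Fixed aluminium bar, 270 mm long (its y axis), 50 mm wide (x), 40 mm high; origin at the middle of its underside, on the worktop. It carries three fittings on top in a row, 90 mm apart, the middle one over the origin. Two are already closed by black-headed plugs like the narrow one; the open one may be any of the three.
- wide_plug_center (a point): The wide plug's centre, half-way up its axis (80 mm tall, loose, z up): like the narrow one, black head and all, but thicker: grip 36 mm in diameter, shoulder 60 mm, stem 30 mm, too thick for the fitting. It hangs in a like grey block of its own, beside the narrow plug's. Not to be used.

How it is judged:
By the outcome, as a careful person would: the job done as asked, in the order asked, and still so for the second after the job is handed in, with the robot touching nothing.
It also fails if it takes over 42 s, if anything falls off the work surface, if the arm or the gripper's body presses on something with over 40 N, if the wrist force passes 120 N, or if a joint passes its speed limit or range.

## Robot

A 6-joint arm with a two-finger parallel gripper is mounted at the origin on a cart in front of the work surface, level with it; the furniture and walls round the work are solid. World frame = base frame: x ahead of the robot, y to its left, z up, the work surface at z = 0. Lengths are in m, angles in rad, forces in N, time in s.
With the tool pointing down it reaches from about 0.25 to 0.725 m from the base axis. Payload 4 kg.
Tool frame: the origin (TCP) lies on the centre line of the jaws, within the pads' length; the fingertips stand tip_reach ahead of it and the grasp point (between the pads) lies 5 mm behind it (tip_reach is the distance from the TCP to the fingertips, in m); z points along the fingers, y is the direction in which the jaws open and shut (so a half turn about z gives the same grasp; the last joint's range is limited). The gripper opens to 85 mm and grips with 20 to 120 N. Pads are 22 mm wide; open, the fingers measure 114 mm over their backs; the gripper's body (76 mm by 85 mm) begins 54 mm behind the grasp point. The pads swing forward as they close: fully open they stand 13 mm farther back than shut.
Start: joints at [-1.217, 0.241, 0.005, 1.335, 0, 1.571], TCP at [0.173, -0.469, 0.245] pointing down, gripper open.
Joint ranges: [-2.72, 2.72], [-1.05, 1.87], [-1.09, 1.28], [-1.99, 2.15], [-1.42, 1.44], [-3.14, 3.14]. Speed limits (rad/s): [2.79, 2.79, 3.14, 3.14, 3.14, 3.14].

## Interface

Orientations are given as a unit quaternion [x, y, z, w].
In Python, from workcell import * gives the robot as it stands.
- The arm moves only by the tool arm_command, never from a script. Its arguments are lists of equal length, an entry for each row: "translation": the shift along the tool's x, y, z in cm, a list of three; "turn": the turn about the tool's z in rad; "hand": the closure, from 0 (fully open) to 1 (shut). In form: {"translation": [[x, y, z], ...], "turn": [turn, ...], "hand": [hand, ...]}. A call has 1 to 5 rows; each row is the pose to reach, as a shift and turn from the pose commanded when the call began, along the tool's axes at that moment; what a row does not reach only later rows make up. A row lasts 1/12 s, in which the tool goes at most 41.7 mm and 7.16 degrees, less where a joint would pass 70% of its speed; a pose out of reach is approached as far as the arm can. A call with a gripper value outside its range is refused whole. The fingers move at their own pace and stop on an object; the grip force is fixed at half the most. Time passes only in rows, so rows that repeat a pose let the fingers close. It gives the time, the measured TCP pose, the force and the opening at its end, in the units of the state.
- get_obs(): the state, without advancing time (a new reading comes with each control period).
- camera(name): name is "scene" or "side" or "wrist"; returns (picture, depth): 400x640x3 uint8, red, green, blue; 400x640 float32, m along the optical axis (not along the pixel's ray), 0 where there is no reading.
- camera_info(name): a dict with "mtx" (3x3 intrinsics, pixels), "world_to_cam" (4x4, takes a point from world to camera coordinates). Camera axes: x right, y down, z forward; pixel columns grow to the right and rows downward; lengths in m; the calibration is good to about 2 mm. A picture is of the moment at which its call begins: read the wrist's pose just before it. camera_info takes no time and is no camera call; for the wrist camera it gives the pose at the moment of the call.
- job_done(): hands the job in, once; it reports no verdict.
Trained networks look in the newest picture that a camera, given by its name, has taken for a name from the list of things; names that differ only in an ending like _2 or _b are one class to them, and where a whole thing is asked for, a point or a joint stands for the part that bears it (a point fixed in the world has none). Each returns a list of dicts, best first, with "conf" (0 to 1); they miss things now and then, are a little off and sometimes report something else, mostly with a low value. They report only what shows in the picture. A call takes as long as a camera call.
- search_frame(camera, name): "location" ([row, column] in pixels, amid what is visible of it).
- spot_point(camera, name): "location" ([row, column] in pixels: a listed point, or the origin of a listed thing).
The state is a dict: "clock": time; "joint_pos": joint angles; "joint_vel": joint speeds; "tau": joint torques, N m; "eef_pos": TCP position; "tool_rot": TCP orientation; "ft_force": force on the tool from outside, world axes, zero at the start; "ft_torque": the same for the moment, N m; "grip_width": finger opening in m.
Only numpy, scipy, OpenCV 4.12 (cv2) and the standard library are available. Lean on these libraries where they do the work, as an engineer would, in place of code of your own. Each camera call takes 0.05 s, during which the arm holds its last target. There are 200 camera calls.

## Working session

There is one attempt and no reset: what is moved stays moved. The work goes in short steps, Python scripts to look and compute and a tool call to move; the robot and the scene stay as the last step left them, time stands still between calls to the robot, and variables do not carry over. Pictures are saved under pics/ and viewed, about 8 in all and at most 12, crops included, and the job is handed in when it is done.

Besides the shell and the picture viewer there is one more tool, called after ">>>" as a command line: name --pt "numbers of a row" for each row, then --argument value for the rest. arm_command: Moves the arm, as the interface text tells. Its arguments: {"type":"object","properties":{"translation":{"type":"array","items":{"type":"array","items":{"type":"number"}}},"turn":{"type":"array","items":{"type":"number"}},"hand":{"type":"array","items":{"type":"number"}}},"required":["translation","turn","hand"]}

```bash
mkdir -p pics; cat > h.py <<'E'
from workcell import *
import numpy as np, cv2
def look(cam,names,save=None):
    info=camera_info(cam); img,d=camera(cam)
    if save: cv2.imwrite(f'pics/{save}.png',img[:,:,::-1])
    K=np.array(info['mtx']);T=np.linalg.inv(np.array(info['world_to_cam']))
    for n in names:
        for f in (spot_point,search_frame):
            for r in f(cam,n)[:4]:
                v,u=r['location'];iv,iu=int(round(v)),int(round(u))
                p=d[max(iv-2,0):iv+3,max(iu-2,0):iu+3];p=p[p>0];z=np.median(p) if p.size else 0
                w=T@np.append(np.linalg.inv(K)@[u,v,1]*z,1)
                print(cam,n,f.__name__,round(r['conf'],2),[round(v),round(u)],'surf',np.round(w[:3],4))
    return img,d,K,T
def ray(K,T,u,v,z):
    dr=T[:3,:3]@np.linalg.inv(K)@[u,v,1];o=T[:3,3];return o+dr*(z-o[2])/dr[2]
E
python3 - <<'E'
from h import *
o=get_obs();print(o)
for c in ('scene','side'): look(c,['narrow_plug_center','port_mouth','manifold','wide_plug_center'],c+'0')
a=cv2.imread('pics/scene0.png');b=cv2.imread('pics/side0.png')
E
```

```text
{'clock': 0.0, 'joint_pos': array([-1.21699436e+00,  2.41428313e-01,  3.73254526e-03,  1.33519623e+00,
       -1.33523592e-05,  1.57082095e+00]), 'joint_vel': array([-0.00066713,  0.00028968,  0.00197864,  0.00019994, -0.00157024,
        0.00044975]), 'tau': array([ 1.05229479e-03, -3.72318041e+01,  2.52407509e+01,  1.69137883e-02,
        2.87969206e-04, -1.91603490e-06]), 'eef_pos': array([ 0.17302269, -0.46847181,  0.24440844]), 'tool_rot': array([ 9.84395409e-01,  1.75967558e-01, -1.90982297e-04, -1.03030427e-03]), 'ft_force': array([-0.3326592 , -0.03269032,  0.64146456]), 'ft_torque': array([ 0.02007324, -0.03516252,  0.06082008]), 'grip_width': 0.08527236673428647}
scene narrow_plug_center call 0.71 [290, 252] surf [0.4443 0.246  0.0578]
scene narrow_plug_center call 0.67 [290, 253] surf [0.4425 0.2445 0.0584]
scene port_mouth call 0.75 [164, 372] surf [ 0.4807 -0.2502  0.0686]
scene port_mouth call 0.9 [168, 370] surf [ 0.4832 -0.2418  0.0609]
scene manifold call 0.87 [188, 370] surf [ 0.4496 -0.1905  0.0361]
scene manifold call 0.56 [198, 364] surf [ 0.4428 -0.147   0.0337]
scene wide_plug_center call 0.78 [252, 304] surf [0.4302 0.1135 0.0562]
scene wide_plug_center call 0.73 [254, 303] surf [0.432  0.1147 0.0524]
side narrow_plug_center call 0.6 [280, 289] surf [0.4427 0.2434 0.059 ]
side narrow_plug_center call 0.84 [278, 286] surf [0.4468 0.2474 0.0665]
side port_mouth call 0.58 [158, 353] surf [ 0.4647 -0.2427  0.0699]
side port_mouth call 0.6 [164, 354] surf [ 0.4561 -0.2288  0.06  ]
side manifold call 0.62 [183, 345] surf [ 0.4516 -0.1322  0.0563]
side manifold call 0.89 [197, 341] surf [ 0.4495 -0.1015  0.0314]
side wide_plug_center call 0.6 [241, 314] surf [0.4382 0.1194 0.0602]
side wide_plug_center call 0.62 [240, 309] surf [0.4498 0.1196 0.0602]
```

View pics/scene0.png

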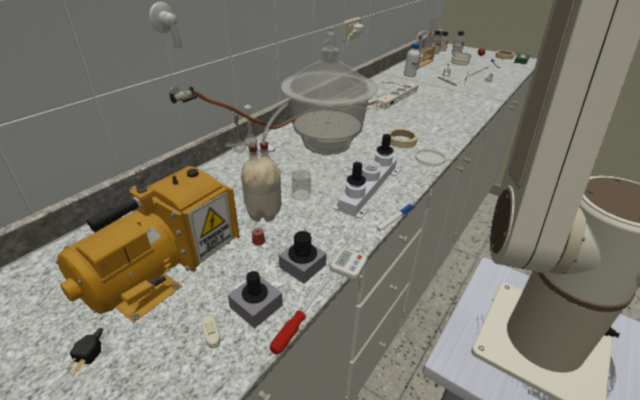

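View pics/side0.png

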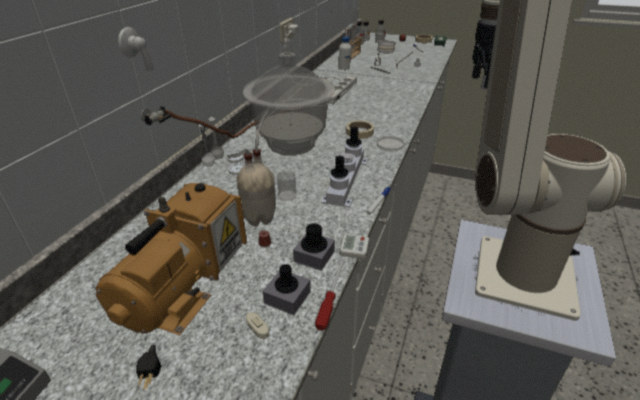

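The scene and side views agree: narrow plug at about (290,252), wide plug at (252,304), and the manifold's middle fitting, at (166,371), is the open one with plugs on both sides.

```bash
python3 - <<'E'
from h import *
import workcell
print([ (n,getattr(workcell,n)) for n in dir(workcell) if 'tip' in n or 'reach' in n.lower()])
from scipy.spatial.transform import Rotation as R
print(R.from_quat(get_obs()['tool_rot']).as_matrix().round(3))
for c in ('scene','side'):
    info=camera_info(c);K=np.array(info['mtx']);T=np.linalg.inv(np.array(info['world_to_cam']))
    P=dict(scene=[(252,290,.044),(372,164,.076),(356,167,.124),(386,138,.124)],side=[(289,280,.044),(353,158,.076),(340,159,.124),(354,130,.124)])[c]
    for p in P: print(c,p,ray(K,T,*p).round(4))
E
python3 -c "
import workcell;print([n for n in dir(workcell) if n[0]!='_'])"
```

```text
[('Unreachable', <class 'workcell.Unreachable'>), ('tip_reach', 0.014)]
[[ 0.938  0.346 -0.   ]
 [ 0.346 -0.938 -0.   ]
 [-0.     0.    -1.   ]]
scene (252, 290, 0.044) [0.4527 0.2375 0.044 ]
scene (372, 164, 0.076) [ 0.4762 -0.2391  0.076 ]
scene (356, 167, 0.124) [ 0.4628 -0.1292  0.124 ]
scene (386, 138, 0.124) [ 0.477 -0.306  0.124]
side (289, 280, 0.044) [0.4486 0.2301 0.044 ]
side (353, 158, 0.076) [ 0.4606 -0.2325  0.076 ]
side (340, 159, 0.124) [ 0.4662 -0.1335  0.124 ]
side (354, 130, 0.124) [ 0.4826 -0.307   0.124 ]
['Unreachable', 'camera', 'camera_info', 'get_obs', 'job_done', 'search_frame', 'spot_point', 'tip_reach']
```

>>> arm_command --pt "3.6 -1.3 -0.4" --pt "7.2 -2.6 -0.8" --pt "10.9 -3.9 -1.2" --pt "14.5 -5.2 -1.6" --pt "18.2 -6.5 -2.0" --turn '[-0.12, -0.24, -0.36, -0.48, -0.6]' --hand '[0, 0, 0, 0, 0]'

```text
clock: 1.32
eef_pos: [0.3223, -0.3438, 0.2657]
tool_rot: [0.887, 0.461, 0.0, 0.0]
ft_force: [0.3, -0.2, -0.3]
grip_width: 0.0853
```

```bash
cat >> h.py <<'E'
from scipy.spatial.transform import Rotation as R
def plan(target,ydeg=None):
    o=get_obs();M=R.from_quat(o['tool_rot']).as_matrix();d=np.array(target)-o['eef_pos']
    s='t %.2f pos %s tool-shift cm %s'%(o['clock'],o['eef_pos'].round(4),(M.T@d*100).round(2))
    a=np.degrees(np.arctan2(M[1,1],M[0,1]))
    if ydeg is not None: s+=' yang %.1f turn %.3f'%(a,-np.radians((ydeg-a+90)%180-90))
    print(s,'F',o['ft_force'].round(1),'w',round(o['grip_width'],4),'tilt',M[:,2].round(3),'q6',o['joint_pos'][5].round(2))
E
python3 -c "
from h import *
plan((.472,-.22,.28),5)"
```

```text
t 1.32 pos [ 0.3223 -0.3438  0.2657] tool-shift cm [18.73  5.13 -1.44] yang -35.1 turn -0.699 F [ 0.3 -0.2 -0.3] w 0.0853 tilt [ 0. -0. -1.] q6 1.37
```

>>> arm_command --pt "3.7 1.0 -0.3" --pt "7.5 2.0 -0.6" --pt "11.2 3.1 -0.9" --pt "15.0 4.1 -1.2" --pt "18.7 5.1 -1.4" --turn '[-0.12, -0.24, -0.36, -0.48, -0.6]' --hand '[0, 0, 0, 0, 0]'

```text
clock: 1.73
eef_pos: [0.4727, -0.2204, 0.2798]
tool_rot: [0.711, 0.703, 0.0, 0.0]
ft_force: [-0.0, -1.0, 0.2]
grip_width: 0.0853
```

```bash
python3 -c "
from h import *
plan((.472,-.22,.28),5)
i=camera_info('wrist');print(np.linalg.inv(np.array(i['world_to_cam'])).round(3))
img,d,K,T=look('wrist',['port_mouth','manifold'],'w1')
for r in spot_point('wrist','port_mouth')[:2]: print(ray(K,T,r['location'][1],r['location'][0],.076).round(4))
"
```

```text
t 1.73 pos [ 0.4727 -0.2204  0.2798] tool-shift cm [ 0.04 -0.07 -0.02] yang -0.6 turn -0.098 F [-0.  -1.   0.2] w 0.0853 tilt [ 0.001 -0.    -1.   ] q6 1.15
[[ 1.    -0.011 -0.002  0.474]
 [-0.011 -0.966 -0.26  -0.155]
 [ 0.001  0.26  -0.966  0.409]
 [ 0.     0.     0.     1.   ]]
wrist port_mouth call 0.79 [191, 332] surf [ 0.4825 -0.2443  0.0409]
wrist port_mouth call 0.65 [190, 334] surf [ 0.4841 -0.2429  0.0415]
wrist port_mouth call 0.33 [143, 327] surf [ 0.4774 -0.1943  0.0407]
wrist manifold call 0.71 [175, 330] surf [ 0.4799 -0.2275  0.0412]
wrist manifold call 0.62 [143, 325] surf [ 0.4752 -0.1945  0.0409]
[ 0.4817 -0.2358  0.076 ]
```

View pics/w1.png

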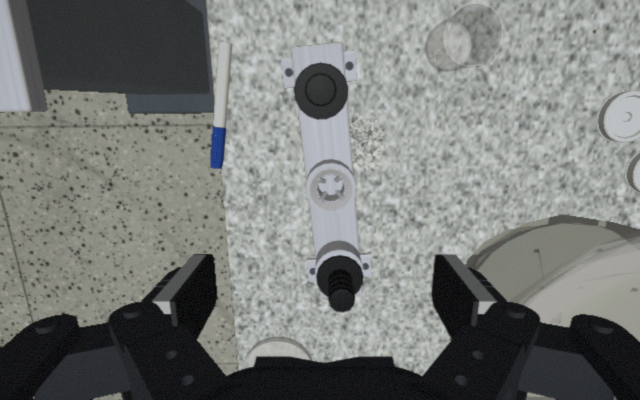

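The wrist view shows the open middle fitting, rim centred at about (185,331), with plugs at (91,321) and (275,340). I'll fit it locally from the depth data.

```bash
cat >> h.py <<'E'
def rim(d,K,T,c,zlo,zhi,rad):
    v,u=np.mgrid[0:400,0:640];X=np.stack([(u-K[0,2])/K[0,0]*d,(v-K[1,2])/K[1,1]*d,d,np.ones_like(d)],-1)@T.T
    m=(d>0)&(X[...,2]>zlo)&(X[...,2]<zhi)&(np.hypot(X[...,0]-c[0],X[...,1]-c[1])<rad)
    P=X[m][:,:3];
    cc,rr=cv2.minEnclosingCircle(P[:,:2].astype(np.float32));
    print('n',len(P),'z',np.median(P[:,2]).round(4),'mean',P.mean(0).round(4),'circle',np.round(cc,4),round(rr,4),'bbox mid',((np.percentile(P[:,:2],1,0)+np.percentile(P[:,:2],99,0))/2).round(4));return P
E
python3 -c "
from h import *
img,d,K,T=look('wrist',[])
print(K.round(1))
for u,v,z in ((331,185,.076),(321,91,.082),(339,275,.082)): print(ray(K,T,u,v,z).round(4))
P=rim(d,K,T,(.48,-.231),.070,.082,.035)
P=rim(d,K,T,(.472,-.14),.074,.09,.035)
"
```

```text
[[360.1   0.  323.9]
 [  0.  360.1 200.3]
 [  0.    0.    1. ]]
[ 0.4777 -0.2318  0.076 ]
[ 0.4701 -0.1468  0.082 ]
[ 0.4843 -0.3221  0.082 ]
n 1091 z 0.0751 mean [ 0.4797 -0.2358  0.0745] circle [ 0.4796 -0.2348] 0.0235 bbox mid [ 0.4795 -0.2347]
n 1597 z 0.0826 mean [ 0.4714 -0.1456  0.0826] circle [ 0.4711 -0.1453] 0.0241 bbox mid [ 0.4713 -0.1449]
```

>>> arm_command --pt "4 -0.2 0" --pt "8 -0.4 0" --pt "12 -0.6 0" --pt "16 -0.8 0" --pt "20 -1.0 0" --turn '[-0.02, -0.04, -0.06, -0.08, -0.1]' --hand '[0, 0, 0, 0, 0]'

```text
clock: 2.5
eef_pos: [0.4636, -0.0219, 0.2796]
tool_rot: [0.678, 0.735, 0.0, 0.0]
ft_force: [1.0, 0.3, -0.4]
grip_width: 0.085
```

>>> arm_command --pt "4 -0.4 0.5" --pt "8 -0.8 1.5" --pt "12 -1.2 2.5" --pt "16 -1.6 3.5" --pt "20 -2.0 4.5" --turn '[0, 0, 0, 0, 0]' --hand '[0, 0, 0, 0, 0]'

```text
clock: 2.92
eef_pos: [0.4276, 0.176, 0.2343]
tool_rot: [0.679, 0.735, 0.0, 0.0]
ft_force: [1.1, -0.0, 1.2]
grip_width: 0.0853
```

```bash
python3 -c "
from h import *
plan((.451,.235,.2),5)
img,d,K,T=look('wrist',['narrow_plug_center','wide_plug_center'],'w2')
P=rim(d,K,T,(.451,.235),.037,.048,.04)
P=rim(d,K,T,(.451,.235),.078,.092,.04)
"
```

```text
t 2.92 pos [0.4276 0.176  0.2343] tool-shift cm [5.7  2.8  3.44] yang 4.5 turn -0.008 F [ 1.1 -0.   1.2] w 0.0853 tilt [ 0.001  0.    -1.   ] q6 1.88
wrist narrow_plug_center call 0.68 [110, 358] surf [0.4492 0.238  0.0849]
wrist narrow_plug_center call 0.59 [114, 358] surf [0.4492 0.2356 0.0848]
wrist wide_plug_center call 0.77 [255, 337] surf [0.4441 0.1188 0.0827]
wrist wide_plug_center call 0.61 [257, 336] surf [0.4437 0.1179 0.0841]
n 2721 z 0.0417 mean [0.4498 0.237  0.0404] circle [0.4511 0.235 ] 0.04 bbox mid [0.4511 0.2362]
n 833 z 0.0845 mean [0.4512 0.2361 0.0841] circle [0.4518 0.2358] 0.0124 bbox mid [0.4515 0.2359]
```

View pics/w2.png

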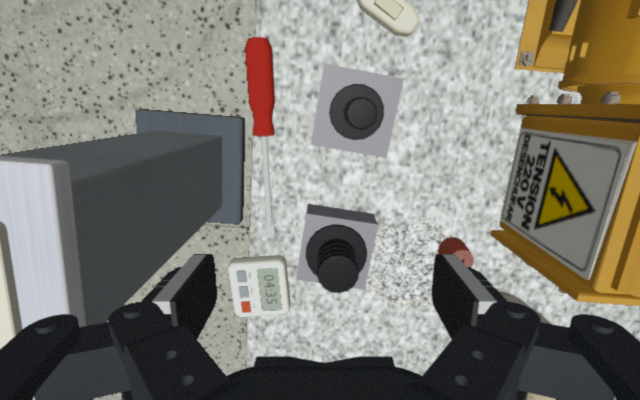

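The narrow plug (head at (110,358)) measures 24.8 mm across at (0.4515, 0.2358), top at 0.084; the wide plug is at (255,337). The space around the jaws is clear.

>>> arm_command --pt "2.9 1.4 1.5" --pt "5.77 2.85 3" --pt "5.77 2.85 6.5" --pt "5.77 2.85 9.5" --pt "5.77 2.85 12" --turn '[0, 0, 0, 0, 0]' --hand '[0, 0, 0, 0, 0]'

```text
clock: 3.58
eef_pos: [0.4526, 0.2334, 0.1129]
tool_rot: [0.679, 0.734, -0.0, 0.0]
ft_force: [-0.7, 0.2, 0.7]
grip_width: 0.085
```

```bash
python3 -c "
from h import *
plan((.4515,.2358,.064),5)
"
```

```text
t 3.58 pos [0.4526 0.2334 0.1129] tool-shift cm [ 0.25 -0.08  4.89] yang 4.5 turn -0.008 F [-0.7  0.2  0.7] w 0.085 tilt [-0.    -0.001 -1.   ] q6 1.97
```

>>> arm_command --pt "0.1 0 2.5" --pt "0.1 0 4.9" --pt "0.1 0 4.9" --pt "0.1 0 4.9" --pt "0.1 0 4.9" --turn '[0, 0, 0, 0, 0]' --hand '[0, 0, 0, 0.3, 0.6]'

```text
clock: 4.0
eef_pos: [0.4533, 0.2358, 0.0669]
tool_rot: [0.678, 0.735, 0.001, 0.0]
ft_force: [0.6, 0.6, -0.0]
grip_width: 0.0641
```

>>> arm_command --pt "0 0 0" --pt "0 0 0" --pt "0 0 0" --pt "0 0 0" --pt "0 0 0" --turn '[0, 0, 0, 0, 0]' --hand '[1, 1, 1, 1, 1]'

```text
clock: 4.42
eef_pos: [0.4527, 0.2371, 0.0669]
tool_rot: [0.677, 0.736, 0.001, 0.001]
ft_force: [-0.5, -0.5, 6.8]
grip_width: 0.0227
```

>>> arm_command --pt "0 0 0" --pt "0 0 0" --pt "0 0 -1" --pt "0 0 -2" --pt "0 0 -3" --turn '[0, 0, 0, 0, 0]' --hand '[1, 1, 1, 1, 1]'

```text
clock: 4.83
eef_pos: [0.4516, 0.2368, 0.0964]
tool_rot: [0.677, 0.736, 0.0, -0.0]
ft_force: [0.2, 0.4, -0.3]
grip_width: 0.0226
```

>>> arm_command --pt "0 0 -2.5" --pt "0 0 -5" --pt "0 0 -8" --pt "0 0 -11.5" --pt "0 0 -14" --turn '[0, 0, 0, 0, 0]' --hand '[1, 1, 1, 1, 1]'

```text
clock: 5.25
eef_pos: [0.4521, 0.237, 0.2393]
tool_rot: [0.677, 0.736, 0.002, 0.001]
ft_force: [0.3, 1.1, -0.7]
grip_width: 0.0224
```

```bash
python3 -c "
from h import *
plan((.4795,-.2347,.225),5)
img,d,K,T=look('wrist',[],'w3')
look('side',['narrow_plug_center'],'s3')
a=cv2.imread('pics/w3.png');b=cv2.imread('pics/s3.png')[100:400,150:500]
cv2.imwrite('pics/c3.png',np.hstack([a[:300,150:550],b]))
"
```

```text
t 5.25 pos [0.4521 0.237  0.2393] tool-shift cm [-47.23  -1.19   1.36] yang 4.8 turn -0.004 F [ 0.3  1.1 -0.7] w 0.0224 tilt [ 0.003  0.002 -1.   ] q6 1.97
side narrow_plug_center call 0.71 [209, 281] surf [0.4467 0.2476 0.2306]
side narrow_plug_center call 0.82 [213, 277] surf [0.4534 0.2497 0.2235]
```

View pics/c3.png

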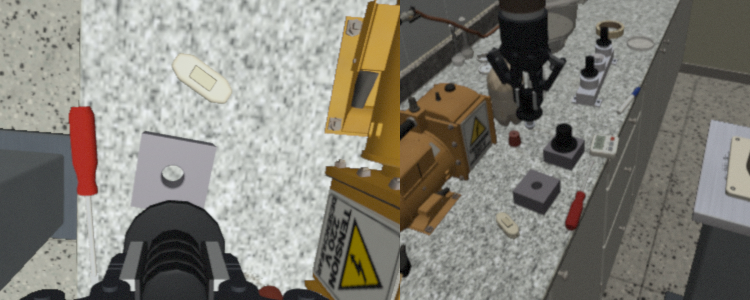

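The plug is out and held upright, and its holder is empty. The wide plug hasn't moved.

>>> arm_command --pt "-3.5 -0.1 0" --pt "-7.5 -0.2 0" --pt "-11.5 -0.3 0" --pt "-15.5 -0.4 0" --pt "-19.5 -0.5 0" --turn '[0, 0, 0, 0, 0]' --hand '[1, 1, 1, 1, 1]'

```text
clock: 5.87
eef_pos: [0.4613, 0.0403, 0.2337]
tool_rot: [0.677, 0.736, -0.001, -0.001]
ft_force: [0.3, 0.5, -1.6]
grip_width: 0.0225
```

>>> arm_command --pt "-4 -0.1 0" --pt "-8 -0.2 0" --pt "-12 -0.3 0" --pt "-16 -0.4 0" --pt "-20 -0.5 0" --turn '[0, 0, 0, 0, 0]' --hand '[1, 1, 1, 1, 1]'

```text
clock: 6.28
eef_pos: [0.473, -0.1594, 0.2337]
tool_rot: [0.677, 0.736, -0.001, -0.002]
ft_force: [1.3, -0.0, -1.8]
grip_width: 0.0223
```

>>> arm_command --pt "-3 -0.1 0" --pt "-6 -0.2 0" --pt "-7.7 -0.2 0" --pt "-7.7 -0.2 0" --pt "-7.7 -0.2 0" --turn '[0, 0, 0, 0, 0]' --hand '[1, 1, 1, 1, 1]'

```text
clock: 6.7
eef_pos: [0.4777, -0.2349, 0.2334]
tool_rot: [0.678, 0.735, -0.0, -0.002]
ft_force: [0.5, -0.8, -1.4]
grip_width: 0.022
```

```bash
python3 -c "
from h import *
plan((.4795,-.2347,.175),5)
img,d,K,T=look('wrist',['port_mouth','narrow_plug_center'],'w4')
P=rim(d,K,T,(.4795,-.2347),.070,.08,.035)
look('side',[],'s4');look('scene',[],'sc4')
a=cv2.imread('pics/w4.png');b=cv2.imread('pics/s4.png')[0:250,250:450];c=cv2.imread('pics/sc4.png')[0:250,270:470]
cv2.imwrite('pics/c4.png',np.hstack([a[:300,170:490],cv2.resize(np.hstack([b,c]),(480,300))]))
"
```

```text
t 6.70 pos [ 0.4777 -0.2349  0.2334] tool-shift cm [-0.01  0.2   5.84] yang 4.6 turn -0.006 F [ 0.5 -0.8 -1.4] w 0.022 tilt [-0.003  0.002 -1.   ] q6 1.03
wrist port_mouth call 0.74 [186, 326] surf [ 0.48   -0.2421  0.0409]
wrist port_mouth call 0.82 [176, 332] surf [ 0.4843 -0.2285  0.0629]
wrist narrow_plug_center call 0.92 [255, 328] surf [ 0.4791 -0.2243  0.2391]
wrist narrow_plug_center call 0.74 [257, 324] surf [ 0.4778 -0.2237  0.2418]
n 1108 z 0.0749 mean [ 0.4793 -0.23    0.0745] circle [ 0.4796 -0.2348] 0.0234 bbox mid [ 0.4796 -0.2305]
```

View pics/c4.png

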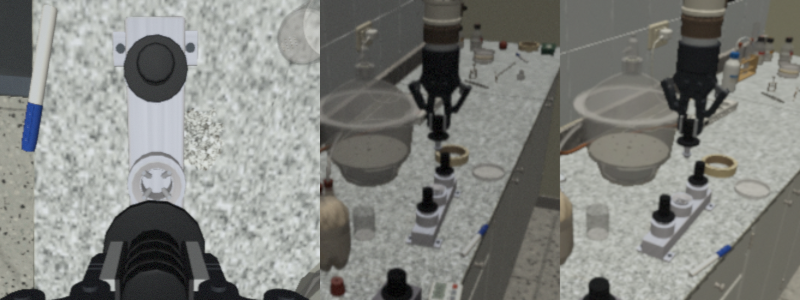

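The plug hangs straight above the open fitting, in line with it. Starting the descent.

>>> arm_command --pt "0 0.15 2" --pt "0 0.15 5" --pt "0 0.15 7.5" --pt "0 0.15 8.8" --pt "0 0.15 8.8" --turn '[0, 0, 0, 0, 0]' --hand '[1, 1, 1, 1, 1]'

```text
clock: 7.47
eef_pos: [0.478, -0.2328, 0.1439]
tool_rot: [0.677, 0.736, -0.001, -0.003]
ft_force: [-0.2, -0.4, -0.5]
grip_width: 0.0223
```

```bash
python3 -c "
from h import *
plan((.4795,-.2347,.107),5)
look('side',[],'s5');look('scene',[],'sc5')
b=cv2.imread('pics/s5.png')[70:220,290:410];c=cv2.imread('pics/sc5.png')[70:220,320:440]
cv2.imwrite('pics/c5.png',cv2.resize(np.hstack([b,c]),(800,500),interpolation=cv2.INTER_CUBIC))
"
```

```text
t 7.47 pos [ 0.478  -0.2328  0.1439] tool-shift cm [-0.21  0.15  3.69] yang 4.8 turn -0.003 F [-0.2 -0.4 -0.5] w 0.0223 tilt [-0.006  0.003 -1.   ] q6 1.03
```

View pics/c5.png

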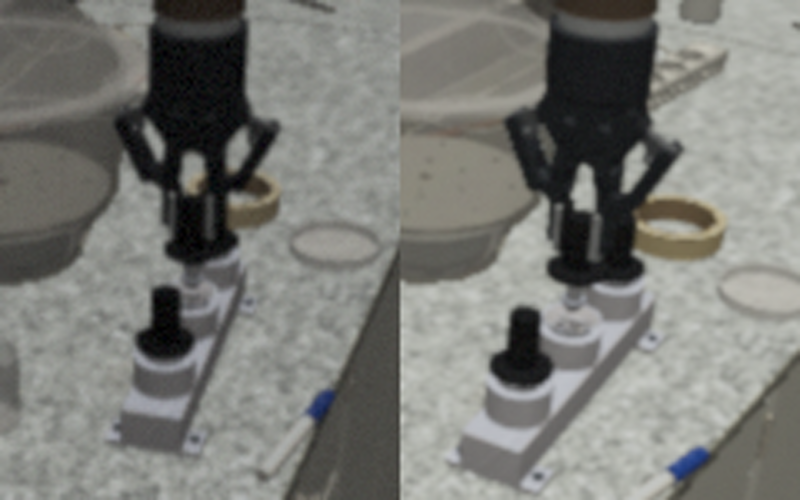

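The stem's nose is over the mouth in both views. Lowering it into the funnel.

>>> arm_command --pt "-0.1 0.15 0.6" --pt "-0.1 0.15 1.2" --pt "-0.1 0.15 1.8" --pt "-0.1 0.15 2.3" --pt "-0.1 0.15 2.3" --turn '[0, 0, 0, 0, 0]' --hand '[1, 1, 1, 1, 1]'

```text
clock: 7.98
eef_pos: [0.4806, -0.2346, 0.123]
tool_rot: [0.677, 0.736, -0.0, -0.002]
ft_force: [-1.5, 1.4, 0.5]
grip_width: 0.0228
```

>>> arm_command --pt "0 0 0.3" --pt "0 0 0.6" --pt "0 0 0.9" --pt "0 0 1.2" --pt "0 0 1.2" --turn '[0, 0, 0, 0, 0]' --hand '[1, 1, 1, 1, 1]'

```text
clock: 8.4
eef_pos: [0.4807, -0.2348, 0.1112]
tool_rot: [0.677, 0.736, -0.0, -0.001]
ft_force: [-1.7, 2.8, -2.2]
grip_width: 0.0223
```

>>> arm_command --pt "0 0 0.1" --pt "0 0 0.2" --pt "0 0 0.3" --pt "0 0 0.3" --turn '[0, 0, 0, 0]' --hand '[1, 1, 1, 1]'

```text
clock: 8.73
eef_pos: [0.4816, -0.2351, 0.1089]
tool_rot: [0.677, 0.736, -0.0, -0.001]
ft_force: [-2.6, 2.8, -1.6]
grip_width: 0.0226
```

>>> arm_command --pt "0 0 0.1" --pt "0 0 0.2" --pt "0 0 0.3" --pt "0 0 0.3" --turn '[0, 0, 0, 0]' --hand '[1, 1, 1, 1]'

```text
clock: 9.07
eef_pos: [0.4821, -0.2354, 0.107]
tool_rot: [0.677, 0.736, 0.0, 0.0]
ft_force: [-3.1, 2.6, 3.4]
grip_width: 0.0224
```

>>> arm_command --pt "0 0 0.1" --pt "0 0 0.2" --pt "0 0 0.3" --pt "0 0 0.3" --turn '[0, 0, 0, 0]' --hand '[1, 1, 1, 1]'

```text
clock: 9.4
eef_pos: [0.4824, -0.2356, 0.1069]
tool_rot: [0.677, 0.736, 0.001, 0.001]
ft_force: [-8.2, 5.4, 20.1]
grip_width: 0.0222
```

>>> arm_command --pt "0 0 0.1" --pt "0 0 0.2" --pt "0 0 0.3" --pt "0 0 0.3" --turn '[0, 0, 0, 0]' --hand '[1, 1, 1, 1]'

```text
clock: 9.73
eef_pos: [0.4825, -0.2357, 0.1068]
tool_rot: [0.677, 0.736, 0.001, 0.002]
ft_force: [-13.4, 8.0, 37.3]
grip_width: 0.0226
```

```bash
python3 -c "
from h import *
plan((.4795,-.2347,.107),5)
look('side',['narrow_plug_center'],'s6');look('scene',['narrow_plug_center'],'sc6')
b=cv2.imread('pics/s6.png')[70:220,290:410];c=cv2.imread('pics/sc6.png')[70:220,320:440]
cv2.imwrite('pics/c6.png',cv2.resize(np.hstack([b,c]),(800,500),interpolation=cv2.INTER_CUBIC))
"
```

```text
t 9.73 pos [ 0.4825 -0.2357  0.1068] tool-shift cm [ 0.13 -0.29 -0.03] yang 4.8 turn -0.004 F [-13.4   8.   37.3] w 0.0226 tilt [ 0.005 -0.002 -1.   ] q6 1.03
side narrow_plug_center call 0.44 [155, 346] surf [ 0.4791 -0.2259  0.0866]
side narrow_plug_center call 0.44 [151, 346] surf [ 0.4794 -0.2249  0.0971]
scene narrow_plug_center call 0.69 [160, 370] surf [ 0.4769 -0.2257  0.0938]
scene narrow_plug_center call 0.51 [160, 369] surf [ 0.4783 -0.2247  0.0923]
```

View pics/c6.png

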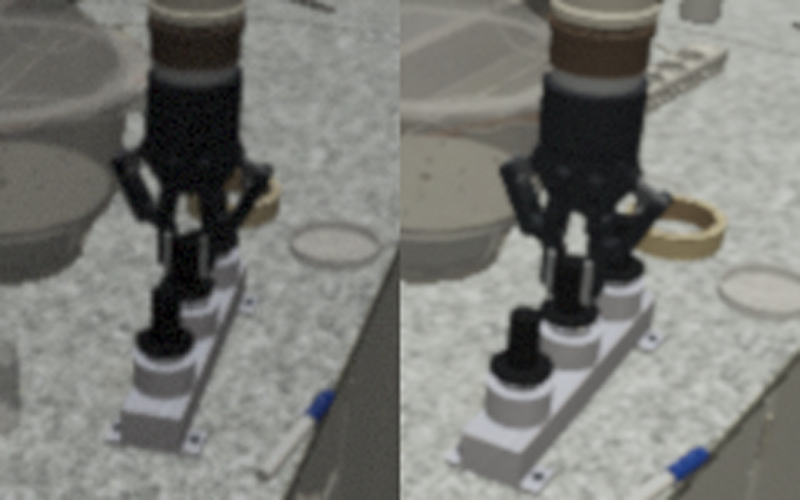

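Hard stop at exactly the expected home height, with the shoulder on the rim. I'll unload the arm, then open the gripper and retreat.

>>> arm_command --pt "0 0 -0.4" --pt "0.1 -0.2 -0.6" --pt "0.1 -0.2 -0.6" --turn '[0, 0, 0]' --hand '[1, 1, 1]'

```text
clock: 10.28
eef_pos: [0.4801, -0.2349, 0.107]
tool_rot: [0.677, 0.736, 0.0, 0.001]
ft_force: [-1.9, 1.6, 6.6]
grip_width: 0.0224
```

>>> arm_command --pt "0 0 0" --pt "0 0 0" --pt "0 0 0" --pt "0 0 0" --pt "0 0 0" --turn '[0, 0, 0, 0, 0]' --hand '[0.5, 0, 0, 0, 0]'

```text
clock: 10.7
eef_pos: [0.4801, -0.2349, 0.1061]
tool_rot: [0.677, 0.736, -0.0, 0.0]
ft_force: [0.2, -0.0, -1.0]
grip_width: 0.0811
```

>>> arm_command --pt "0 0 0" --pt "0 0 -1" --pt "0 0 -3" --pt "0 0 -6" --pt "0 0 -9" --turn '[0, 0, 0, 0, 0]' --hand '[0, 0, 0, 0, 0]'

```text
clock: 11.12
eef_pos: [0.4792, -0.2343, 0.1972]
tool_rot: [0.677, 0.736, -0.0, -0.001]
ft_force: [0.1, -0.8, 0.6]
grip_width: 0.0854
```

>>> arm_command --pt "0 0 -3" --pt "0 0 -6" --pt "0 0 -8" --pt "0 0 -8" --turn '[0, 0, 0, 0]' --hand '[0, 0, 0, 0]'

```text
clock: 11.45
eef_pos: [0.482, -0.2357, 0.2827]
tool_rot: [0.677, 0.736, 0.002, 0.005]
ft_force: [1.0, -0.2, 0.6]
grip_width: 0.0851
```

```bash
python3 -c "
from h import *
plan((.4795,-.2347,.28),5)
img,d,K,T=look('wrist',[],'w7')
for c,zs in (((.4795,-.2347),((.118,.13),(.074,.09))),((.471,-.1455),((.118,.13),(.074,.09)))):
  for lo,hi in zs: rim(d,K,T,c,lo,hi,.03)
look('side',[],'s7');look('scene',[],'sc7')
b=cv2.imread('pics/s7.png')[70:220,290:410];c=cv2.imread('pics/sc7.png')[70:220,320:440]
cv2.imwrite('pics/c7.png',np.hstack([img[:,200:440,::-1],cv2.resize(np.hstack([b,c]),(560,400),interpolation=cv2.INTER_CUBIC)]))
"
```

```text
t 11.45 pos [ 0.482  -0.2357  0.2827] tool-shift cm [ 0.12 -0.25  0.27] yang 4.8 turn -0.004 F [ 1.  -0.2  0.6] w 0.0851 tilt [ 0.01  -0.005 -1.   ] q6 1.03
n 682 z 0.1245 mean [ 0.4791 -0.2335  0.1241] circle [ 0.4791 -0.2344] 0.0125 bbox mid [ 0.4792 -0.2339]
n 1215 z 0.0826 mean [ 0.4788 -0.2295  0.0827] circle [ 0.479  -0.2345] 0.0239 bbox mid [ 0.4791 -0.2343]
n 861 z 0.1244 mean [ 0.4715 -0.1455  0.1241] circle [ 0.4714 -0.1452] 0.0125 bbox mid [ 0.4714 -0.1454]
n 1598 z 0.0826 mean [ 0.4716 -0.1465  0.0826] circle [ 0.4716 -0.1453] 0.024 bbox mid [ 0.4713 -0.1454]
```

View pics/c7.png

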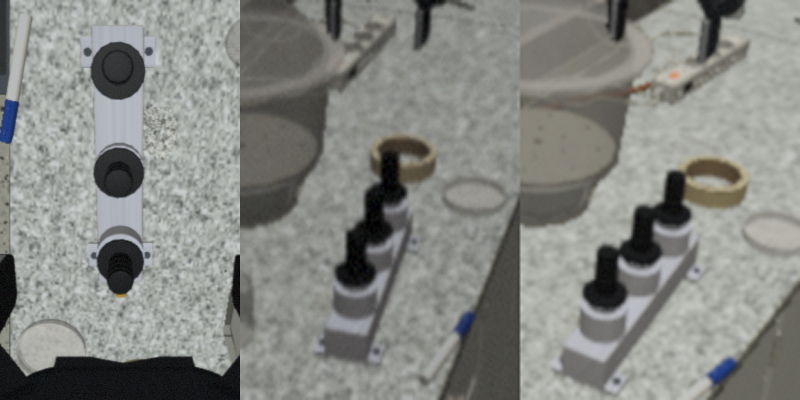

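All three fittings are closed. The new plug's head (0.1245) and shoulder (0.0826) sit at the same height as the plug beside it, and it stands upright.

```bash
python3 -c "
from workcell import *
print(job_done())"
```

```text
the job is handed in; nothing more can be done
None
```

The narrow plug is now in the open middle fitting of the manifold, pushed home and released, and I handed the job in at about 11.6 s of the 42 s allowed.

- **Insertion:** I pressed the plug down until it stopped dead at the expected home height. The push was 37 N along z, about 40 N with the sideways parts, against the 120 N wrist limit. I did not see a separate snap from the teeth in the force readings, so the lock shows only in the final height and in the plug staying put after release.
- **Last check:** With the gripper clear, the plug's head top was at 124.5 mm and its shoulder top at 82.6 mm. The already fitted plug beside it read 124.4 and 82.6 mm, and the new plug stands upright, within about 1 mm of the port centre.
- **Wide plug:** It was not touched. I last saw it in its holder after lifting the narrow plug and did not look at it again at the end.

No check failed. The network's port positions were up to about 1 cm off, so I used the rim measured from the depth image instead.

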